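Find the heavy tin and hold it over the faceplate

TASK

One of the three identical closed tins is clearly the heaviest: it is packed with the fittings for the faceplate. Heft them one at a time from left to right, lifting each upright, well clear of the bench, and setting it back where it stood before taking the next; then finish holding the heaviest, upright and still, centred a hand's breadth above the faceplate, in whichever tray that lies. Do not put it down or let go: the program ends while holding it, with everything else left in its place.

Things in the scene. Friction and masses are not known exactly. Their poses are not given: they have to be found in the camera images.
- tin_left: leftmost (+y) of three identical closed metal tins (dark lid) in a row, 0.11 m or more apart: cylinder 54 mm across, 72 mm high, lid fixed. Origin: centre of underside, z up. Grip across the diameter about 43 mm up with 60 N. Weighs 0.15 to 0.8 kg; in every run one tin, any of the three, is at least 0.3 kg heavier than both others. Contents are out of sight and shift under 6 mm
- tin_middle: middle of three identical closed metal tins (dark lid) in a row, 0.11 m or more apart: cylinder 54 mm across, 72 mm high, lid fixed. Origin: centre of underside, z up. Grip across the diameter about 43 mm up with 60 N. Weighs 0.15 to 0.8 kg; in every run one tin, any of the three, is at least 0.3 kg heavier than both others. Contents are out of sight and shift under 6 mm
- tin_right: rightmost (-y) of three identical closed metal tins (dark lid) in a row, 0.11 m or more apart: cylinder 54 mm across, 72 mm high, lid fixed. Origin: centre of underside, z up. Grip across the diameter about 43 mm up with 60 N. Weighs 0.15 to 0.8 kg; in every run one tin, any of the three, is at least 0.3 kg heavier than both others. Contents are out of sight and shift under 6 mm
- faceplate: grey lathe faceplate: a flat steel disc 82 mm in diameter, 13 mm thick, with holes near its edge and a 42 mm boss on top, 26 mm high in all, lying flat in one of the two trays (its top about 32 mm above the bench). Origin: centre of its underside
- live_centre: grey lathe centre standing on its 42 mm round flange in the other tray, a slim tapered post 88 mm high (its top about 94 mm above the bench). Origin: centre of its underside. Not to be moved
- tray_left: the left of two identical shallow open plywood trays fixed on the bench behind the tins, 110 mm (x) by 170 mm (y), 26 mm high, walls 6 mm. Origin: centre of its underside; one tray holds the faceplate, the other the lathe centre, and which is which changes
- tray_right: the right of two identical shallow open plywood trays fixed on the bench behind the tins, 110 mm (x) by 170 mm (y), 26 mm high, walls 6 mm. Origin: centre of its underside; one tray holds the faceplate, the other the lathe centre, and which is which changes
- workbench: the fixed workbench; its flat top is at z = 0
- sanding_block: bystander: wooden sanding block 63 x 112 x 29 mm lying between the two trays. Origin: centre of its underside
- pencil: bystander: pencil 175 mm long (along its y), 8 mm thick, lying just behind the middle tin. Origin: centre of its underside
There are look-alikes about, which are no part of the job. Leave any pink look-alike of the tin_right alone.

How it is judged:
By the outcome, as a careful person would: the job done as asked, in the order asked, and still so for the second after the job is handed in, while the arm keeps its last pose, push and grip.
It also fails if it takes over 64 s, if anything falls off the work surface, if the arm or the gripper's body presses on something with over 40 N, if the wrist force passes 120 N, or if a joint passes its speed limit or range.

ROBOT

A 6-joint arm with a two-finger parallel gripper is mounted at the origin on a cart in front of the work surface, level with it; the furniture and walls round the work are solid. World frame = base frame: x ahead of the robot, y to its left, z up, the work surface at z = 0. Lengths are in mm, angles in rad, forces in N, time in s.
With the tool pointing down it reaches from about 325 to 875 mm from the base axis. Payload 4.4 kg.
Tool frame: the origin (TCP) lies on the centre line of the jaws, within the pads' length; the fingertips stand ahead of it and the grasp point (between the pads) lies 6 mm ahead of it (ctrl.tcp_to_tips is the z of the fingertips in the tool frame, in mm); z points along the fingers, y is the direction in which the jaws open and shut (so a half turn about z gives the same grasp; the last joint's range is limited). The gripper opens to 85 mm and grips with 20 to 120 N. Pads are 22 mm wide; open, the fingers measure 114 mm over their backs; the gripper's body (76 mm by 85 mm) begins 54 mm behind the grasp point. The pads swing forward as they close: fully open they stand 13 mm farther back than shut.
Start: joints at [-1.351, 0.207, 1.542, -0, 1.393, -0.15], TCP at [207.81, -536.137, 256.282] pointing down, gripper open.
Joint ranges: [-2.73, 2.73], [-0.86, 2.22], [0.23, 2.46], [-1.11, 4.25], [0.08, 2.63], [-2.82, 2.82]. Speed limits (rad/s): [2.79, 2.79, 3.14, 3.14, 3.14, 3.14].

INTERFACE

Orientations are given as a 3x3 rotation matrix whose columns are the frame's x, y, z axes.
In Python, from plant import ctrl, sensors, optics gives the robot as it stands. Calls block until the motion is done:
- ctrl.move_ptp(position, orientation): joint-space move of the TCP to a pose.
- ctrl.move_l(position, rot=None, vel=150, threshold=None): straight line of the TCP; rot=None keeps the orientation; vel is the mean speed in mm/s. With threshold (N) it stops when the force on the tool has changed by that much, and returns True; else False.
- ctrl.set_joints(angles): joint-space move.
- ctrl.gripper_to(opening, force=None): finger opening in mm; force is the grip in N (None keeps the last); returns when the fingers have stopped.
- ctrl.hold(seconds).
- ctrl.solve_ik(position, orientation): joint angles nearest the present ones, or None.
- sensors.read_state(): the state.
- optics.grab_frame(name): name is "scene" or "top"; returns (picture, depth): 480x640x3 uint8, red, green, blue; 480x640 float32, mm along the optical axis (not along the pixel's ray), 0 where there is no reading.
- optics.camera_params(name): a dict with "mtx" (3x3 intrinsics, pixels), "k1" (the pictures are not rectified: a ray, as slopes to the right and down, at radius r is drawn at 1 + k1 r^2 times it, then the intrinsics apply), "R" (3x3) and "t" (3): a world point X has camera coordinates R X + t. Camera axes: x right, y down, z forward; pixel columns grow to the right and rows downward; lengths in mm; the calibration is good to about 2 mm. A picture is of the moment at which its call begins. camera_params takes no time and is no camera call.
A pose or a line that the arm cannot do raises ctrl.MotionError and nothing moves.
- ctrl.finish_job(): hands the job in, once; it reports no verdict.
The state is a dict: "t": time; "q": joint angles; "qvel": joint speeds; "tau": joint torques, N m; "eef_pos": TCP position; "eef_rot": TCP orientation; "force": force on the tool from outside, world axes, zero at the start; "wrist_torque": the same for the moment, N m; "grip_width": finger opening in mm.
Only numpy, scipy, OpenCV 4.12 (cv2) and the standard library are available. Lean on these libraries where they do the work, as an engineer would, in place of code of your own. Each camera call takes 0.05 s, during which the arm holds its last target. There are 200 camera calls.

## Working session

There is one attempt and no reset: what is moved stays moved. The work goes in short steps, each a Python script; the robot and the scene stay as the last script left them, time stands still between calls to the robot, and variables do not carry over. Pictures are saved under pics/ and viewed, about 8 in all and at most 12, crops included, and the job is handed in when it is done.

```bash
mkdir -p pics; cat > h.py <<'E'
import numpy as np, cv2
from plant import ctrl, sensors, optics
def grab(n):
    im,d=optics.grab_frame(n); np.savez(f'{n}.npz',im=im,d=d); return im,d
def save(im,f): cv2.imwrite('pics/'+f,im[...,::-1])
def world(n,u,v,z=None,d=None):
    p=optics.camera_params(n);K=np.array(p['mtx'],float);R=np.array(p['R']);t=np.array(p['t'])
    xy=cv2.undistortPoints(np.array([[[u,v]]],float),K,np.array([p['k1'],0,0,0.]))[0,0]
    r=R.T@np.array([*xy,1]);c=-R.T@t
    s=(z-c[2])/r[2] if z is not None else d
    return c+s*r
E
python3 - <<'E'
from h import *
for n in('top','scene'):
    im,d=grab(n);save(im,n+'0.png');p=optics.camera_params(n);print(n,p)
print(sensors.read_state(),ctrl.tcp_to_tips)
E
```

```text
top {'mtx': array([[500.40248222,   0.        , 319.19060758],
       [  0.        , 500.40248222, 245.60851401],
       [  0.        ,   0.        ,   1.        ]]), 'k1': -0.1025636160849395, 'R': array([[ 2.49578429e-02, -9.99686934e-01,  1.77183485e-03],
       [-9.96005889e-01, -2.50178564e-02, -8.57110056e-02],
       [ 8.57284999e-02,  3.74403860e-04, -9.96318465e-01]]), 't': array([ -2.15984941, 478.13659091, 987.40374867])}
scene {'mtx': array([[600.38313164,   0.        , 322.00746436],
       [  0.        , 600.38313164, 245.7756151 ],
       [  0.        ,   0.        ,   1.        ]]), 'k1': -0.17801551696030324, 'R': array([[-0.61178127, -0.79096775,  0.00967995],
       [-0.58152674,  0.44142425, -0.68335297],
       [ 0.5362372 , -0.4236917 , -0.73002398]]), 't': array([ 319.57329022,   25.26149654, 1202.08368239])}
{'t': 0.1, 'q': array([-1.35152262e+00,  2.07383076e-01,  1.54285950e+00,  3.07444873e-05,
        1.39354113e+00, -1.50517475e-01]), 'qvel': array([-0.00042959, -0.00159389, -0.00336414, -0.00014995,  0.00210674,
        0.000978  ]), 'tau': array([-1.37027814e-04, -3.84092116e+01, -2.92550021e+01, -1.58296443e-04,
        4.81465599e-03,  2.89474019e-05]), 'eef_pos': array([ 207.65923023, -535.48065875,  255.19146981]), 'eef_rot': array([[ 9.32404890e-01,  3.61415165e-01, -4.47061249e-04],
       [ 3.61415263e-01, -9.32402491e-01,  2.14517185e-03],
       [ 3.58456615e-04, -2.16174348e-03, -9.99997599e-01]]), 'force': array([ 0.09809909, -0.7753801 , -0.69650218]), 'wrist_torque': array([-0.03213588, -0.03223242,  0.00609224]), 'grip_width': 85.37278787994546} 25.0
```

View pics/top0.png

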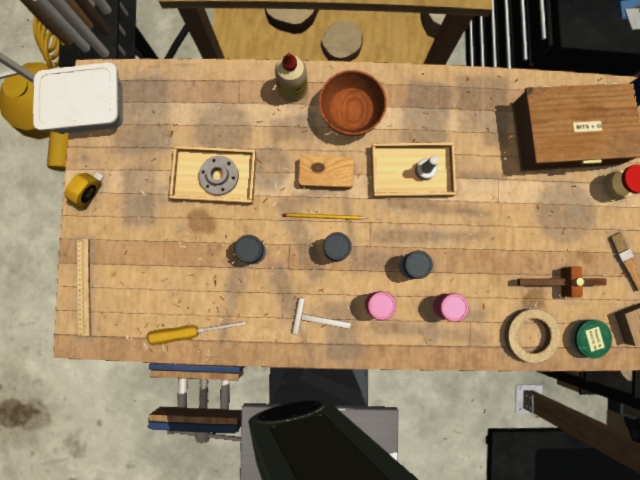

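View pics/scene0.png

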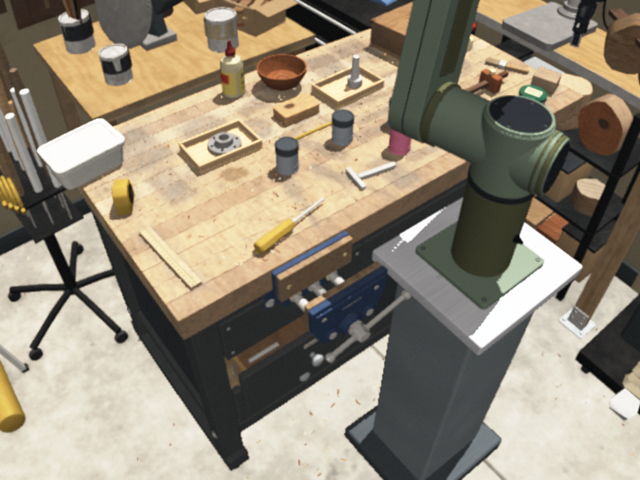

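Top view: three dark-lidded tins at about (249,249), (337,246) and (417,265). The pink look-alikes at (381,305) and (453,307) are to be left alone. The faceplate is in the left tray at about (218,174) and the lathe centre is in the right tray. I'll confirm in an enlarged crop.

```bash
python3 - <<'E'
from h import *
z=np.load('top.npz');im=z['im'];d=z['d']
save(cv2.resize(im[140:330,165:475],None,fx=2.5,fy=2.5,interpolation=cv2.INTER_CUBIC),'crop1.png')
K=optics.camera_params('top')
U,V=np.meshgrid(np.arange(640),np.arange(480))
k=np.array(K['mtx']);xy=cv2.undistortPoints(np.stack([U,V],-1).reshape(-1,1,2).astype(float),k,np.array([K['k1'],0,0,0.]))[:,0]
P=(np.c_[xy,np.ones(len(xy))]*d.reshape(-1,1)-K['t'])@K['R'];P=P.reshape(480,640,3);np.save('P.npy',P)
for n,(u,v),lo,hi,r in [('L',(249,249),64,80,22),('M',(337,246),64,80,22),('R',(417,265),64,80,22),('p1',(381,305),50,90,22),('p2',(453,307),50,90,22),('fp',(218,174),13,40,26),('boss',(218,174),26,40,26),('lc',(428,168),85,110,20)]:
    m=(abs(U-u)<r)&(abs(V-v)<r)&(P[...,2]>lo)&(P[...,2]<hi)&(d>0)
    Q=P[m]
    if len(Q): print(n,len(Q),'median',np.median(Q,0).round(1),'bbox mid',((Q.max(0)+Q.min(0))/2).round(1),'size',np.ptp(Q,0).round(1), 'circ',[np.round(a,1) for a in cv2.minEnclosingCircle(Q[:,:2].astype(np.float32))])
for u,v,zz in [(249,243,72),(337,240,72),(418,258,72),(218,174,19)]: print(world('top',u,v,zz))
E
```

```text
L 639 median [465.  145.4  71.2] bbox mid [464.8 146.   71. ] size [52.3 54.2 12.4] circ [array([465.6, 145.7]), np.float64(27.7)]
M 629 median [474.  -24.7  71.2] bbox mid [473.9 -25.2  71.3] size [53.8 52.  10.7] circ [array([474.2, -24.7]), np.float64(27.2)]
R 643 median [ 442.8 -180.1   71.1] bbox mid [ 443.2 -180.3   70.4] size [54.1 54.7 12.6] circ [array([ 442.9, -180.2]), np.float64(27.9)]
p1 638 median [ 363.  -110.6   71.2] bbox mid [ 363.3 -111.7   65.1] size [53.4 52.4 22.7] circ [array([ 362.6, -112.2]), np.float64(27.4)]
p2 639 median [ 362.4 -249.1   70.8] bbox mid [ 361.5 -249.9   64.7] size [51.7 52.6 24.5] circ [array([ 361.5, -250.1]), np.float64(27.1)]
fp 1384 median [619.4 219.9  19. ] bbox mid [619.9 222.   25. ] size [107.3 110.7  24.1] circ [array([620.1, 222. ]), np.float64(75.6)]
boss 326 median [617.3 219.5  30.7] bbox mid [619.2 219.6  31.5] size [105.8  98.4  11.1] circ [array([617.9, 219.3]), np.float64(69.9)]
lc 86 median [ 640.2 -203.7   94.2] bbox mid [ 640.7 -204.5   92.6] size [17.7 17.8 15. ] circ [array([ 640.8, -205. ]), np.float64(9.5)]
[475.24933423 144.308623    72.        ]
[485.23447671 -24.00320465  72.        ]
[ 454.54909968 -180.00825773   72.        ]
[620.60235502 221.37643456  19.        ]
```

View pics/crop1.png

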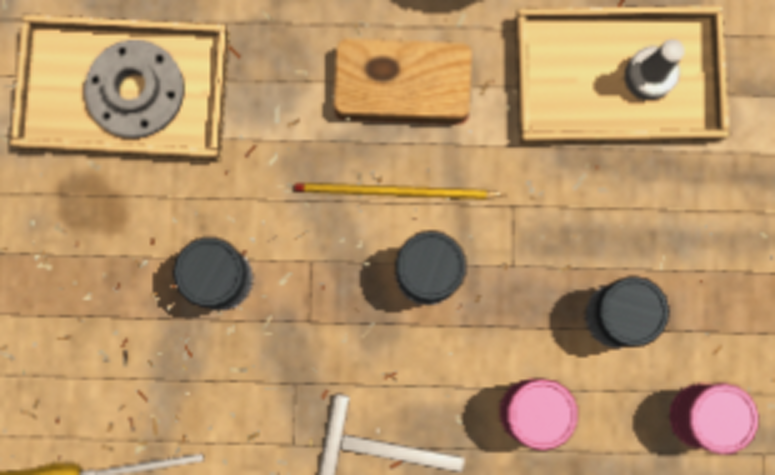

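The crop confirms it: three dark tins in a row at crop (210,272), (430,266) and (632,312), with two pink ones nearer the robot. The grey faceplate is in the left tray at crop (134,89), and the post is in the right tray. Measured tin tops (about 71 mm) and diameters (about 54 mm) match. Next I'll heft the left tin.

```bash
cat >> h.py <<'E'
RD=np.array([[1,0,0],[0,-1,0],[0,0,-1.]])
TINS=dict(L=(465.3,145.7),M=(474.1,-24.8),R=(443,-180.2))
def F(n=10):
    a=[]
    for _ in range(n): a.append(sensors.read_state()['force']); ctrl.hold(0.04)
    return np.mean(a,0).round(2)
def grasp(n):
    x,y=TINS[n]
    ctrl.move_ptp([x,y,170],RD); ctrl.hold(.2); f0=F()
    ctrl.move_l([x,y,49]); s=sensors.read_state(); print(n,'down',s['eef_pos'].round(1),s['force'].round(1))
    ctrl.gripper_to(50,60); s=sensors.read_state(); print('width',s['grip_width'])
    return f0
def heft(n):
    x,y=TINS[n]; f0=grasp(n)
    ctrl.move_l([x,y,170]); ctrl.hold(.3); f1=F(); s=sensors.read_state()
    print('lifted',s['eef_pos'].round(1),s['grip_width'],'dF',f1-f0,'mass',(f0-f1)[2]/9.81)
def setback(n):
    x,y=TINS[n]
    ctrl.move_l([x,y,56]); ctrl.hold(.15)
    hit=ctrl.move_l([x,y,46.5],vel=15,threshold=3); s=sensors.read_state(); print('touch',hit,s['eef_pos'].round(1),s['force'].round(1))
    ctrl.gripper_to(85); ctrl.move_l([x,y,170]); print('t',sensors.read_state()['t'])
E
python3 - <<'E'
from h import *
P=np.load('P.npy');c=np.array([618,220.])
for _ in range(5):
    r=np.hypot(P[...,0]-c[0],P[...,1]-c[1])
    Q=P[(r<46)&(P[...,2]>14)&(P[...,2]<45)]; c,R=cv2.minEnclosingCircle(Q[:,:2].astype(np.float32)); b=P[(r<24)&(P[...,2]>28)&(P[...,2]<40)]
print('faceplate',c,R,Q.mean(0),'boss',((b.max(0)+b.min(0))/2),np.ptp(b,0))
heft('L')
im,d=grab('scene'); save(im[60:260,120:440].repeat(2,0).repeat(2,1),'heftL.png')
print(sensors.read_state()['t'])
E
```

```text
faceplate (620.01806640625, 221.5639190673828) 40.95136642456055 [618.42076776 220.62529117  20.75649814] boss [618.14892715 222.02286621  32.54212583] [40.32772002 39.41221719  9.06827491]
L down [466.2 145.8  49.7] [0.  0.4 0.6]
width 53.15369788472365
lifted [465.4 145.7 170. ] 53.21902050621817 dF [ 0.11 -0.01 -2.93] mass 0.29867482161060144
6.4
```

View pics/heftL.png

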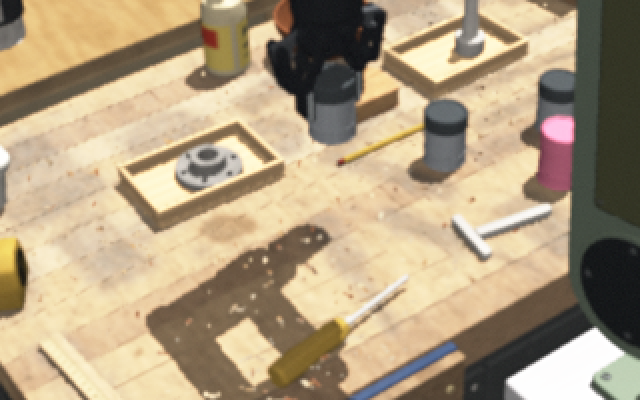

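The left tin hangs upright in the jaws at crop (333,105), well clear of the bench. It weighs about 0.30 kg. I'll set it back and heft the other two.

```bash
python3 - <<'E'
from h import *
setback('L'); heft('M'); setback('M'); heft('R')
print(sensors.read_state()['t'])
E
```

```text
touch True [465.4 145.7  50.3] [-0.4 -0.3  4.9]
t 9.3
M down [475.  -25.   49.7] [0.2 0.2 0.2]
width 53.7505472452498
lifted [474.2 -24.8 170. ] 53.64707023710987 dF [ 0.06 -0.36 -2.11] mass 0.2150866462793068
touch True [474.2 -24.8  50.4] [-0.3 -0.1  3.7]
t 16.5417
R down [ 443.7 -180.7   49.7] [-0.2 -0.4  1.6]
width 53.981258490203196
lifted [ 443.1 -180.2  170.1] 54.171669715592536 dF [ 0.06 -0.23 -6.35] mass 0.6472986748216106
20.8583
```

The right tin is the heaviest: 0.65 kg against 0.30 and 0.22. I'll set it back, which completes the row, then pick it up again and carry it over the faceplate.

```bash
python3 - <<'E'
from h import *
setback('R'); f0=grasp('R')
x,y=TINS['R']; ctrl.move_l([x,y,175]); ctrl.hold(.3); print('mass',(f0-F())[2]/9.81)
ctrl.move_l([619.5,221.5,175],vel=130); ctrl.move_l([619.5,221.5,171],vel=20); ctrl.hold(1)
s=sensors.read_state(); print(s['t'],s['eef_pos'].round(1),s['eef_rot'].round(3),s['grip_width'],abs(s['qvel']).max())
im,d=grab('top'); a=cv2.resize(im[130:330,165:475],None,fx=1.8,fy=1.8)
im2,_=grab('scene'); b=cv2.resize(im2[50:210,130:440],None,fx=1.8,fy=1.8)
save(np.vstack([a[:,:558],b[:,:558]])[:640],'fin.png') if 0 else save(cv2.resize(np.vstack([a,b]),None,fx=.92,fy=.92),'fin.png')
K=optics.camera_params('top');U,V=np.meshgrid(np.arange(640),np.arange(480))
xy=cv2.undistortPoints(np.stack([U,V],-1).reshape(-1,1,2).astype(float),np.array(K['mtx']),np.array([K['k1'],0,0,0.]))[:,0]
P=((np.c_[xy,np.ones(len(xy))]*d.reshape(-1,1)-K['t'])@K['R']).reshape(480,640,3)
for n in 'LM':
    Q=P[(np.hypot(P[...,0]-TINS[n][0],P[...,1]-TINS[n][1])<45)&(P[...,2]>64)&(P[...,2]<80)]
    if len(Q): print(n,len(Q),cv2.minEnclosingCircle(Q[:,:2].astype(np.float32)),np.median(Q[:,2]))
E
```

```text
touch True [ 443.1 -180.3   50.5] [-0.6  1.3  5.4]
t 23.7417
R down [ 443.7 -180.6   49.7] [-0.1 -0.9  0.7]
width 54.123874027873455
mass 0.6901121304791029
32.55 [619.5 221.5 171. ] [[ 1.  0. -0.]
 [ 0. -1. -0.]
 [-0.  0. -1.]] 54.14371396513363 0.0016252318675921019
L 638 ((464.13397216796875, 145.63717651367188), 27.694873809814453) 71.34324234775687
M 631 ((473.1684875488281, -25.202077865600586), 27.22910499572754) 71.12871602549757
```

View pics/fin.png

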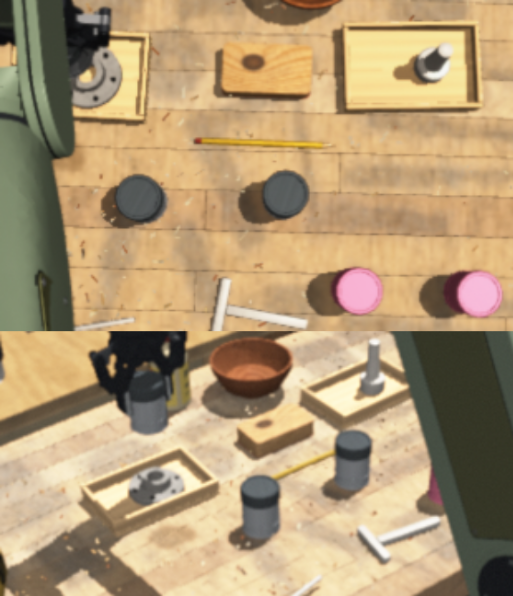

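The tin is held upright at (150,400), above the faceplate at (157,485). The left and middle tins stand about 1 mm from where they were, and nothing else in view has moved.

```bash
python3 -c "
from h import *
print(sensors.read_state()['force'],sensors.read_state()['t']); ctrl.finish_job()"
```

```text
[-0.69786879  0.0595255  -6.36534595] 32.65
the job is handed in; nothing more can be done
```

I hefted the three tins from left to right and set each back. They weighed about 0.30, 0.22 and 0.65 kg, so the right tin is the heaviest. I picked it up again and handed the job in at 32.7 s holding it over the faceplate in the left tray.

- **Hold:** the tool is at (619.5, 221.5, 171) mm, over the measured faceplate centre. By calculation, the tin's underside is about 90 mm above the faceplate's top. It is upright and still, with a grip width of 54 mm and a load of about 6.4 N.
- **Other objects:** the left and middle tins measure within about 1.5 mm of where they started. The pink tins, pencil, sanding block and lathe centre look unmoved in the last pictures.
- **Loose readings:** the second lift of the right tin read 0.69 kg instead of 0.65 kg, which is sensor noise and doesn't affect the choice. I took the held tin's position from the arm's own reading and did not measure it separately with the camera.

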